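# Hang a keyholed tool pocket on its two screws

### The job

Pick up the loose tool pocket and hang it on the free pair of screws on the tool board: bring it flat against the board so that both screw heads come through the round holes in its back plate, then slide it down until the screws are at the very ends of the narrow slots, and let go. The screws were driven by eye and only bite in thin plywood, so feel for them, never forcing the pocket against board or screws with more than about 4 kg, and leave the two wagons and the sanding block beside the work alone.

Things in the scene. Friction and masses are not known exactly. Their poses are not given: they have to be found in the camera images.
- pocket_grip (a point): loose tool pocket: grey open-topped wall pocket, 4 mm sheet, 0.15 kg, standing on the baseboard. Point midway between its outer side faces (60 mm apart: grip there), 52 mm above the underside, 40 mm before the rear face of the back plate. Axes: x to the back plate, y to its left, z up. Depth 62 mm (x +40 to -22); back plate 94 mm high, side walls 76 mm at the back falling to 60 mm at the front
- hole_left (a point): middle of the round hole (15 mm across) of the pocket's left keyhole, 12 mm above pocket_grip, 15 mm to its left (+y) and 32 mm towards the back plate (+x), i.e. 8 mm before the plate's rear face: where (to 1 mm) the middle of a screw head lies when the plate is flat on the board. From the hole a slot 8.5 mm wide with a flared mouth runs straight up. Axes as pocket_grip
- hole_right (a point): the same for the right keyhole (y = -15 mm, so the keyholes are 30 mm apart)
- slot_end_left (a point): where the middle of the left screw's head lies when its shank is at the upper, closed end of the left slot, plate flat on the board (pocket fully hung): 16 mm above hole_left. Axes as pocket_grip
- slot_end_right (a point): the same for the right keyhole, 16 mm above hole_right
- tool_board: upright plywood panel 300 mm wide (y), 142 mm high, 12 mm thick, fixed on a foot behind it. Origin: middle of its lower edge, half-way through its thickness; x points away from the robot, square to the panel, y left along it, z up. Front face at x = -6 mm. A like pocket with pencil and small screwdriver (up to 190 mm high) already hangs on its right half, middle at y = -85 mm
- screw_mark (a point): planned middle of the two free screws, on the board's front face at board y 65, z 128 mm; axes as tool_board. Screws are fixed, level, 30 mm apart along y, but the pair was driven by eye: its true middle is up to 5 mm to either side and 6 mm above or below. Flat heads 12 mm across, 4 mm thick, shanks 5 mm; heads' undersides 7 mm and fronts 11 mm out from the board
- van_mid (a point): a bystander: the green model box van, 30 x 116 x 44 mm; point at its middle, 22 mm up
- wagon_mid (a point): a bystander: the open coal wagon, 29 x 108 x 27 mm; point at its middle, 13 mm up
- block_mid (a point): a bystander: the brown sanding block, 41 x 69 x 26 mm; point at its middle, 13 mm up

How it is judged:
On the way:
1. the pocket is against the board with both screw heads through the round holes, before it is slid down (distance between hole_left and head_of_left_screw below 0.006 m and distance between hole_right and head_of_right_screw below 0.006 m), for 0.1 s.
At the end, for the whole second after the job is handed in: the pocket hangs at rest and upright (within 0.08 rad) on the two screws, its back plate behind both heads, each screw within 4 mm of the upper end of its slot (distance between slot_end_left and head_of_left_screw below 0.004 m and distance between slot_end_right and head_of_right_screw below 0.004 m and angle between pocket_grip's own z axis and vertical below 0.08 rad and linear speed of pocket below 0.01 m/s); the robot touches nothing.
It fails at once if the pocket is forced against the board or its screws with more than 40 N (contact force between pocket and tool_board above 40 N or contact force between pocket and screws above 40 N).
It fails at once if a bystander (van, wagon, sanding block) is moved by more than 15 mm (distance of any of van_mid, wagon_mid, block_mid from where it was at the start of the episode above 0.015 m).
It also fails if it takes over 72 s, if anything falls off the work surface, if the arm or the gripper's body presses on something with over 40 N, if the wrist force passes 120 N, or if a joint passes its speed limit or range.

### The arm

A 6-joint arm with a two-finger parallel gripper is mounted at the origin on the work surface; the furniture and walls round the work are solid. World frame = base frame: x ahead of the robot, y to its left, z up, the work surface at z = 0. Lengths are in m, angles in rad, forces in N, time in s.
With the tool pointing down it reaches from about 0.275 to 0.825 m from the base axis. Payload 5.2 kg.
Tool frame: the origin (TCP) lies between the finger pads; the fingertips stand bot.tcp_to_tips ahead of it and the grasp point (between the pads) is the TCP (bot.tcp_to_tips is the distance from the TCP to the fingertips, in m); z points along the fingers, x is the direction in which the jaws open and shut, and the axes are right-handed (so a half turn about z gives the same grasp; the last joint's range is limited). The gripper opens to 93 mm and grips with 3 to 60 N. Pads are 15 mm wide; open, the fingers measure 128 mm over their backs; the gripper's body (75 mm by 188 mm) begins 65 mm behind the grasp point.
Start: joints at [-1.343, 0.259, 1.535, -0, 1.348, -0.203], TCP at [0.23, -0.5, 0.238] pointing down, gripper open.
Joint ranges: [-3.14, 3.14], [-0.91, 2.08], [0.19, 2.58], [-1.22, 4.36], [0.22, 2.71], [-3.12, 3.12]. Speed limits (rad/s): [2.57, 2.57, 3.14, 3.14, 3.14, 3.14].

### API

Orientations are given as a unit quaternion [w, x, y, z].
In Python, from bench import bot gives the robot as it stands. The module is installed in compiled form; this text tells all that it offers. Calls block until the motion is done:
- bot.move_to(position, orientation): joint-space move of the TCP to a pose.
- bot.move_l(position, orientation=None, vel=0.15, contact_N=None): straight line of the TCP; orientation=None keeps the orientation; vel is the mean speed in m/s. With contact_N (N) it stops when the force on the tool has changed by that much, and returns True; else False.
- bot.set_joints(angles): joint-space move.
- bot.gripper_to(opening, force=None): opening from 0.0 (shut) to 1.0 (fully open); force is the grip in N (None keeps the last); returns when the fingers have stopped.
- bot.dwell(seconds).
- bot.solve_ik(position, orientation): joint angles nearest the present ones, or None.
- bot.grab_frame(name): name is "scene" or "side" or "wrist"; returns the picture (384x512x3 uint8, blue, green, red); there is no depth.
- bot.calibration(name): a dict with "intrinsics" (3x3 intrinsics, pixels), "extrinsics" (4x4, takes a point from world to camera coordinates); the wrist camera has in their place "hand_eye" (4x4, takes a point from camera to tool coordinates, whose origin is the TCP and whose axes are the tool frame's). Camera axes: x right, y up, looking along -z (the intrinsics and any distortion apply to the point x, -y, -z); pixel columns grow to the right and rows downward; lengths in m; the calibration is good to about 2 mm. A picture is of the moment at which its call begins: read the wrist's pose just before it. calibration takes no time and is no camera call.
A pose or a line that the arm cannot do raises bot.IKError and nothing moves.
- bot.finish_job(): hands the job in, once; it reports no verdict.
Readings, each from a call of its own:
- bot.current_time(): time.
- bot.current_qpos(): joint angles.
- bot.current_qvel(): joint speeds.
- bot.current_effort(): joint torques, N m.
- bot.current_tcp_pos(): TCP position.
- bot.current_ee_rot(): TCP orientation.
- bot.current_ft_force(): force on the tool from outside, world axes, zero at the start.
- bot.current_wrist_torque(): the same for the moment, N m.
- bot.current_grip_width(): opening from 0.0 (shut) to 1.0 (fully open).
Only numpy, scipy, OpenCV 4.12 (cv2) and the standard library are available. Lean on these libraries where they do the work, as an engineer would, in place of code of your own. Each camera call takes 0.05 s, during which the arm holds its last target.

## Working session

There is one attempt and no reset: what is moved stays moved. The work goes in short steps, each a Python script; the robot and the scene stay as the last script left them, time stands still between calls to the robot, and variables do not carry over. Pictures are saved under pics/ and viewed, and the job is handed in when it is done.

```bash
mkdir -p pics; python3 - <<'E'
from bench import bot
import cv2
for n in ["scene","side","wrist"]:
    im=bot.grab_frame(n); cv2.imwrite(f"pics/{n}0.png",im); c=bot.calibration(n)
    print(n,{k:(v.tolist() if hasattr(v,'tolist') else v) for k,v in c.items()})
print(bot.current_time(),bot.tcp_to_tips,bot.current_tcp_pos(),bot.current_ee_rot(),bot.current_grip_width())
E
```

```text
scene {'intrinsics': [[419.1064906375415, 0.0, 263.88281736945373], [0.0, 419.1064906375415, 188.73707630972274], [0.0, 0.0, 1.0]], 'extrinsics': [[0.46889077614309604, -0.8832170568883788, -0.008310864537182433, -0.07016898815599679], [0.46184000869236524, 0.23714379564637159, 0.8546734034457069, -0.37325896704242334], [-0.7528912580306412, -0.4045867652406124, 0.5190995116287208, -0.7138330769802532], [0.0, 0.0, 0.0, 1.0]]}
side {'intrinsics': [[485.4081070582964, 0.0, 259.46945180860166], [0.0, 485.4081070582964, 188.02097504810777], [0.0, 0.0, 1.0]], 'extrinsics': [[0.9988060589934501, 0.04727444770785275, 0.012311909351946912, -0.5179846028275756], [-0.03805019734300411, 0.5947947364484192, 0.8029765899298772, -0.16373644684213887], [0.030637215933101838, -0.8024863538323708, 0.5958833886866585, -1.1128446456684895], [0.0, 0.0, 0.0, 1.0]]}
wrist {'intrinsics': [[319.2815433197878, 0.0, 260.23942339586415], [0.0, 319.2815433197878, 194.98237493461633], [0.0, 0.0, 1.0]], 'hand_eye': [[0.9999997696488739, -0.00025464169237491636, -0.0006291739075576007, -0.00023368718259453303], [-0.0003973022142160074, -0.971163736399036, -0.2384131692134744, -0.06518650983016758], [-0.0005503209500154142, 0.23841336426691923, -0.9711636138600848, -0.1468369831790048], [0.0, 0.0, 0.0, 1.0]]}
0.15 0.019 [ 0.22961804 -0.49935445  0.23701123] [-4.91686970e-04  8.41895107e-01 -5.39640745e-01 -5.03550895e-04] 0.9984709861196643
```

View pics/scene0.png

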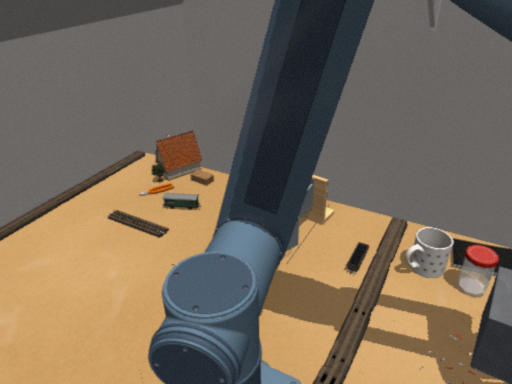

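View pics/side0.png

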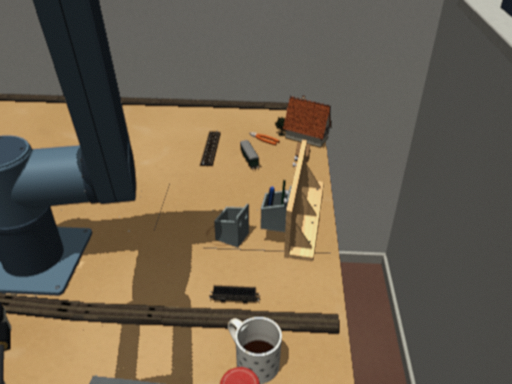

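View pics/wrist0.png

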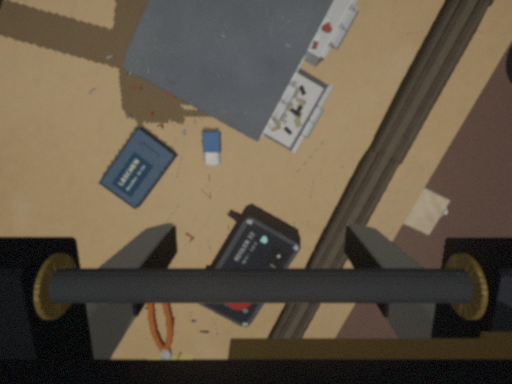

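The scene view is mostly hidden by the arm. The side view shows the loose pocket at about (232,225), the hung pocket at (275,208), the board from (303,145) to (290,255), the van at (250,153) and the wagon at (234,294). Next I'll cast rays for a rough layout.

```bash
cat > h.py <<'E'
from bench import bot
import numpy as np, cv2
from scipy.spatial.transform import Rotation as R
def rot(q): return R.from_quat([q[1],q[2],q[3],q[0]])
def quat(r): 
    q=r.as_quat(); return [q[3],q[0],q[1],q[2]]
def T_tool():
    T=np.eye(4);T[:3,:3]=rot(bot.current_ee_rot()).as_matrix();T[:3,3]=bot.current_tcp_pos();return T
def camT(n,Tt=None):  # camera->world
    c=bot.calibration(n)
    if n=="wrist": return Tt@np.array(c["hand_eye"])
    return np.linalg.inv(np.array(c["extrinsics"]))
def ray(n,uv,Tt=None):
    K=np.array(bot.calibration(n)["intrinsics"]);M=camT(n,Tt)
    d=np.array([(uv[0]-K[0,2])/K[0,0],-(uv[1]-K[1,2])/K[1,1],-1.])
    d=M[:3,:3]@d; return M[:3,3],d/np.linalg.norm(d)
def onz(n,uv,z,Tt=None):
    o,d=ray(n,uv,Tt); return o+d*(z-o[2])/d[2]
def onplane(n,uv,p,nrm,Tt=None):
    o,d=ray(n,uv,Tt); return o+d*(np.dot(p-o,nrm)/np.dot(d,nrm))
def proj(n,P,Tt=None):
    K=np.array(bot.calibration(n)["intrinsics"]);M=np.linalg.inv(camT(n,Tt))
    p=M[:3,:3]@np.asarray(P)+M[:3,3]; return np.array([K[0,2]+K[0,0]*p[0]/-p[2],K[1,2]-K[1,1]*p[1]/-p[2]])
E
python3 - <<'E'
from h import *
im=cv2.imread("pics/side0.png")
cv2.imwrite("pics/side0c.png",cv2.resize(im[120:310,190:350],None,fx=4,fy=4,interpolation=cv2.INTER_CUBIC)[:600])
for nm,uv,z in [("pock bl",(215,240),0),("van",(250,155),.03),("wagon",(234,296),.02),("boardbase right",(291,255),0),("board top r",(287,210),.142),("top l",(303,145),.142)]:
    print(nm,onz("side",uv,z).round(3))
for nm,uv,z in [("block",(202,177),.02),("van",(181,201),.03),("wagon",(357,257),.02)]: print(nm,onz("scene",uv,z).round(3))
E
```

```text
pock bl [0.407 0.09  0.   ]
van [0.47  0.428 0.03 ]
wagon [ 0.47  -0.098  0.02 ]
boardbase right [0.59 0.05 0.  ]
board top r [0.574 0.041 0.142]
top l [0.615 0.31  0.142]
block [0.611 0.471 0.02 ]
van [0.453 0.433 0.03 ]
wagon [ 0.46 -0.09  0.02]
```

View pics/side0c.png

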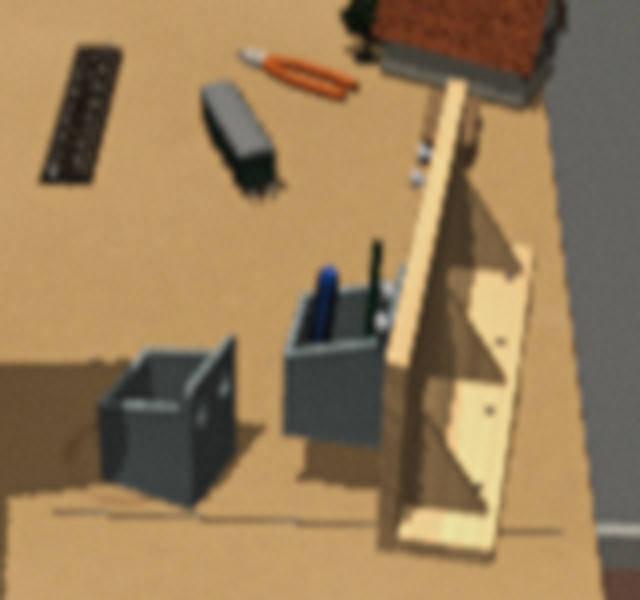

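```bash
python3 - <<'E'
from h import *
def look(a,yaw=0):
    z=np.array([np.cos(a),0,-np.sin(a)]);x=np.array([0,-1.,0]);y=np.cross(z,x)
    return R.from_euler('z',yaw)*R.from_matrix(np.c_[x,y,z])
for a in (45,55):
  for p in ([.3,.17,.3],[.28,.17,.33],[.35,.17,.33]):
    print(a,p,bot.solve_ik(p,quat(look(np.radians(a)))))
E
```

```text
45 [0.3, 0.17, 0.3] [ 0.59287082 -0.52419195  2.28209366 -0.59346552  0.78451679  2.46080562]
45 [0.28, 0.17, 0.33] [ 0.67993116 -0.56386616  2.22266806 -0.59558777  0.91488888  2.48208989]
45 [0.35, 0.17, 0.33] [ 0.4321623  -0.48171732  2.19316969 -0.45192035  0.74529632  2.22872523]
55 [0.3, 0.17, 0.3] [ 0.44128824 -0.49325733  2.17611422 -0.31335995  0.91854293  2.13418981]
55 [0.28, 0.17, 0.33] [ 0.49872485 -0.53624515  2.12100305 -0.32580721  1.02967422  2.16274232]
55 [0.35, 0.17, 0.33] [ 0.33640052 -0.42801936  2.07619732 -0.23965286  0.92337602  1.996098  ]
```

```bash
cat >> h.py <<'E'
def look(a,yaw=0):
    z=np.array([np.cos(a),0,-np.sin(a)]);x=np.array([0,-1.,0]);y=np.cross(z,x)
    return R.from_euler('z',yaw)*R.from_matrix(np.c_[x,y,z])
def snap(name,n):
    T=T_tool(); im=bot.grab_frame(name); cv2.imwrite(f"pics/{n}.png",im); np.save(f"pics/{n}.npy",T); return im,T
E
python3 - <<'E'
from h import *
bot.move_to([.3,.17,.3],quat(look(np.radians(45))))
snap("wrist","w1"); snap("scene","sc1");print(bot.current_time(),bot.current_tcp_pos())
E
```

```text
2.6583 [0.30042513 0.16977343 0.30007888]
```

View pics/w1.png

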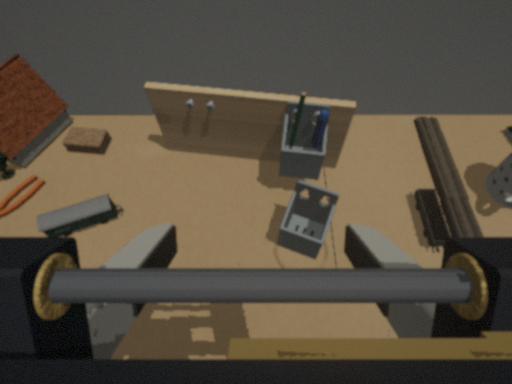

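View pics/sc1.png

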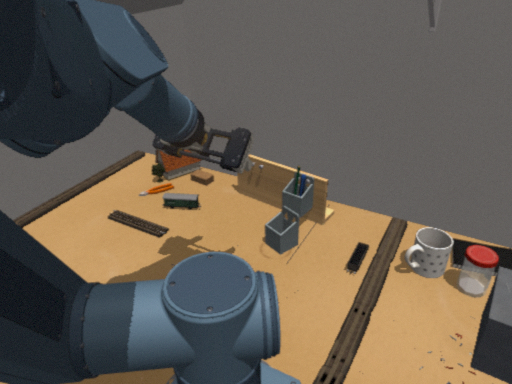

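The wrist view shows everything: the board top runs from (147,83) to (354,102), the free screws are at about (189,103) and (210,104), and the pocket is at about (308,215). I'll zoom in on these.

```bash
python3 - <<'E'
from h import *
im=cv2.imread("pics/w1.png")
cv2.imwrite("pics/w1a.png",cv2.resize(im[165:265,260:360],None,fx=6,fy=6,interpolation=cv2.INTER_CUBIC))
cv2.imwrite("pics/w1b.png",cv2.resize(im[70:190,140:360],None,fx=3.6,fy=3.6,interpolation=cv2.INTER_CUBIC))
E
```

```text
(no output)
```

View pics/w1a.png

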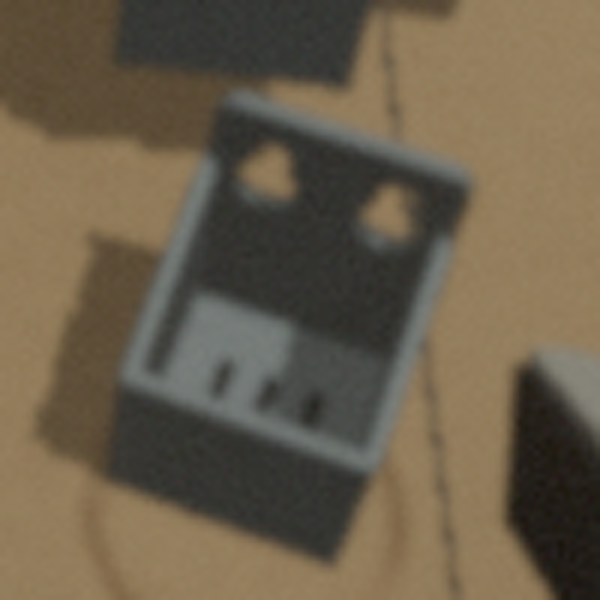

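View pics/w1b.png

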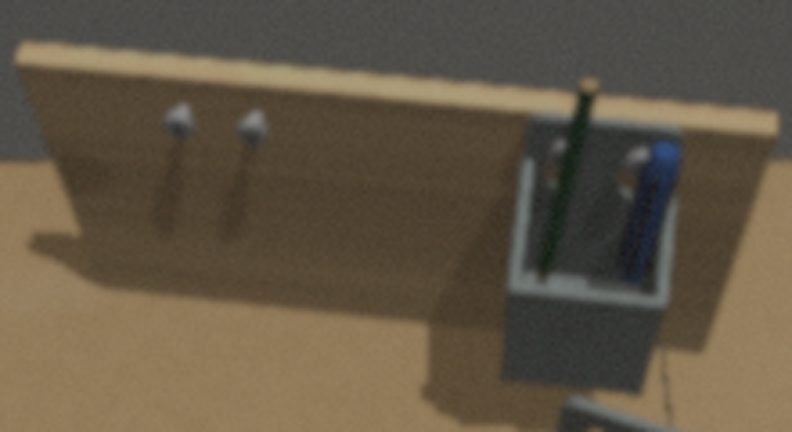

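```bash
python3 - <<'E'
from h import *
T=np.load("pics/w1.npy")
a=lambda u,v:(260+u/6,165+v/6); b=lambda u,v:(140+u/3.6,70+v/3.6)
def show(l,uv,z): 
    p=onz("wrist",uv,z,T); print(l,p.round(4)); return p
TL=show("backTL",a(232,91),.094);TR=show("backTR",a(472,178),.094)
FL=show("frontL",a(122,383),.060);FR=show("frontR",a(372,474),.060)
B=[show("fbL",a(110,470),0),show("fbR",a(333,562),0)]
for p,q in((TL,TR),(FL,FR),B):
    d=p-q;print(np.linalg.norm(d),np.degrees(np.arctan2(-d[0],d[1])))
print("depth",np.linalg.norm((TL+TR-FL-FR)/2*[1,1,0]))
print("board")
TL=show("tl",b(18,66),.142);TR=show("tr",b(777,134),.142)
BL=show("bl",b(85,287),0);BR=show("br",b(703,350),0)
for p,q in((TL,TR),(BL,BR)):
    d=p-q;print(np.linalg.norm(d),np.degrees(np.arctan2(-d[0],d[1])))
print("screws")
for uv in((180,122),(254,129)): show("s",b(*uv),.128)
E
```

```text
backTL [0.4815 0.118  0.094 ]
backTR [0.4587 0.0672 0.094 ]
frontL [0.4257 0.1426 0.06  ]
frontR [0.4039 0.0888 0.06  ]
fbL [0.4298 0.1422 0.    ]
fbR [0.4057 0.0882 0.    ]
0.05568322414686481 -24.14051351794916
0.058027354940806665 -22.059173615084806
0.0591358456762242 -24.11960428427794
depth 0.059968819850228394
board
tl [0.6056 0.3327 0.142 ]
tr [0.5682 0.0401 0.142 ]
bl [0.6106 0.3437 0.    ]
br [0.5718 0.0388 0.    ]
0.29497673011470943 -7.2737574435014345
0.30738870374527105 -7.266710359994232
screws
s [0.5896 0.2698 0.128 ]
s [0.5857 0.2402 0.128 ]
```

Pocket and board measurements are self-consistent: the pocket's yaw is about -23°, its grip point about (0.435, 0.1075), and the board's yaw -7.3°. Next is a closer look at the screws.

```bash
python3 - <<'E'
from h import *
bot.move_l([.43,.245,.24],quat(look(np.radians(45),np.radians(-7.27))),vel=.2)
im,T=snap("wrist","w2");print(bot.current_time(),bot.current_tcp_pos())
cv2.imwrite("pics/w2b.png",cv2.resize(im,None,fx=1.5,fy=1.5,interpolation=cv2.INTER_CUBIC))
E
```

```text
3.6667 [0.4294329  0.24448539 0.2402368 ]
```

View pics/w2b.png

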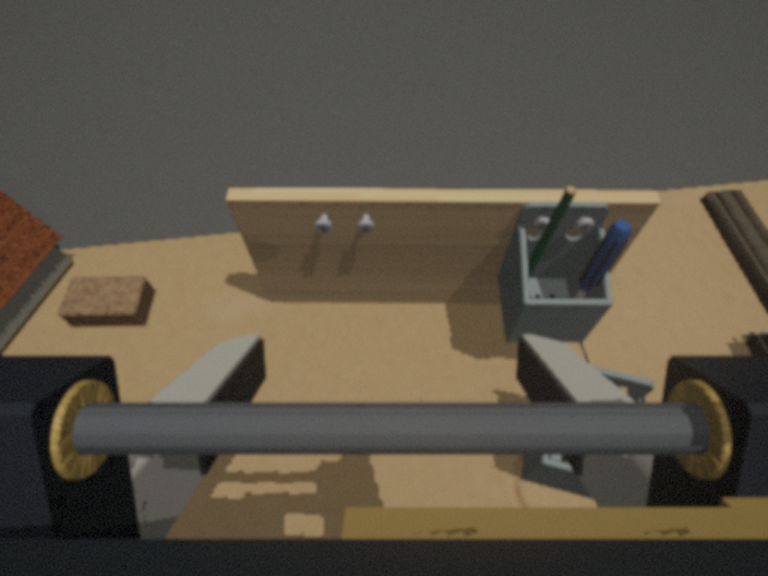

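```bash
python3 - <<'E'
from h import *
im=cv2.imread("pics/w2.png")
cv2.imwrite("pics/w2c.png",cv2.resize(im[115:175,190:270],None,fx=10,fy=10,interpolation=cv2.INTER_CUBIC))
cv2.imwrite("pics/w2d.png",cv2.resize(im[115:215,145:445],None,fx=2.6,fy=5,interpolation=cv2.INTER_CUBIC))
E
```

```text
(no output)
```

View pics/w2c.png

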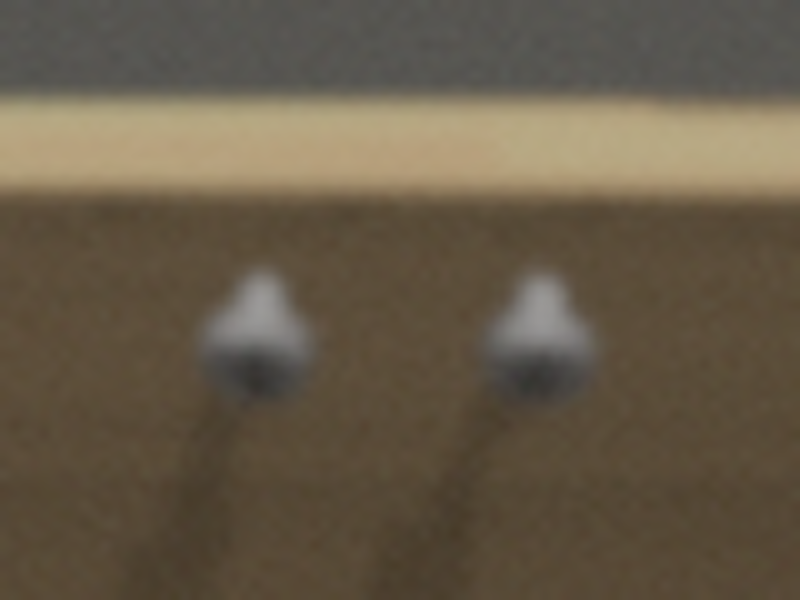

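View pics/w2d.png

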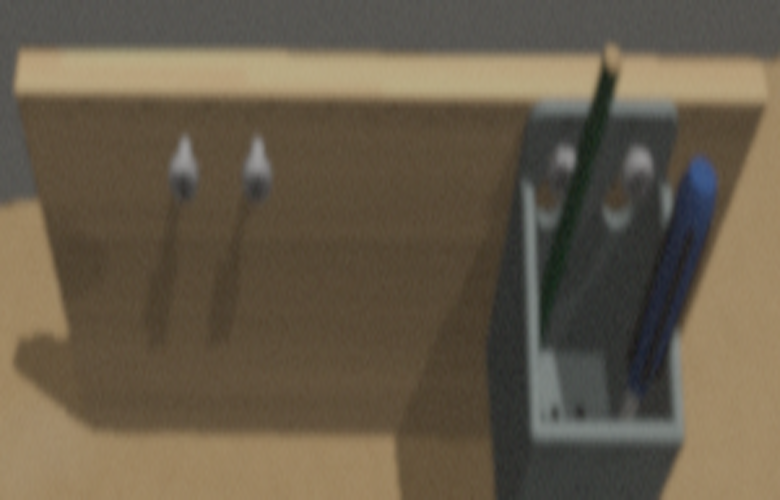

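```bash
python3 - <<'E'
from h import *
T=np.load("pics/w2.npy")
TL=onz("wrist",(153.5,134.4),.142,T);TR=onz("wrist",(436.2,136),.142,T)
d=TL-TR;yaw=np.arctan2(-d[0],d[1]);print(TL,TR,np.linalg.norm(d),np.degrees(yaw))
BL=onz("wrist",(145+85/2.6,115+432/5),0,T);print("bl",BL)
m=(TL+TR)/2;m[2]=0;bx=np.array([np.cos(yaw),np.sin(yaw),0]);by=np.array([-bx[1],bx[0],0])
f=lambda uv:(190+uv[0]/10,115+uv[1]/10)
for uv in((257,366),(540,366)):
    p=onplane("wrist",f(uv),m-.011*bx,bx,T);print("head",p.round(4),"board y,z",((p-m)@by).round(4))
for uv in((263,272),(542,272)):
    p=onplane("wrist",f(uv),m,bx,T);print("root",p.round(4),"board y,z",((p-m)@by).round(4))
T1=np.load("pics/w1.npy");b=lambda u,v:(140+u/3.6,70+v/3.6)
for uv in((180,124),(254,131)):
    p=onplane("wrist",b(*uv),m-.011*bx,bx,T1);print("head w1",p.round(4),"board y",((p-m)@by).round(4))
# side view triangulation
im=cv2.imread("pics/side0.png");cv2.imwrite("pics/s0d.png",cv2.resize(im[135:185,270:330],None,fx=10,fy=10,interpolation=cv2.INTER_CUBIC))
E
```

```text
[0.60680848 0.33213376 0.142     ] [0.56836728 0.0451624  0.142     ] 0.2895346040942964 -7.629628444325064
bl [0.61042808 0.33853509 0.        ]
head [0.5875 0.2711 0.1284] board y,z 0.0817
head [0.5836 0.2418 0.1286] board y,z 0.0521
root [0.5984 0.2696 0.1304] board y,z 0.0817
root [0.5945 0.2404 0.1307] board y,z 0.0522
head w1 [0.5873 0.2693 0.1292] board y 0.0799
head w1 [0.5833 0.2398 0.1292] board y 0.0501
```

View pics/s0d.png

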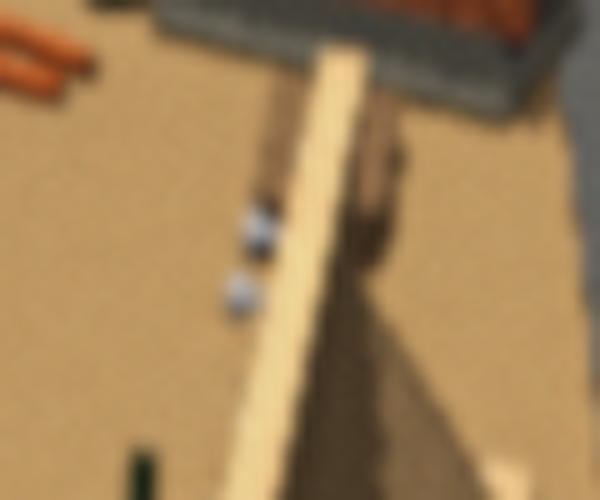

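```bash
python3 - <<'E'
from h import *
q=quat(look(np.pi/2,np.radians(-23)))
p=np.array([.435,.1075,0])
bot.move_to(p+[0,0,.2],q);print(bot.current_qpos().round(2))
im,T=snap("wrist","w3")
c=bot.move_l(p+[0,0,.053],q,vel=.12,contact_N=4);print(c,bot.current_tcp_pos(),bot.current_ft_force())
bot.gripper_to(0.0,30);print(bot.current_grip_width()*93,bot.current_ft_force(),bot.current_tcp_pos(),bot.current_time())
snap("wrist","w4");snap("side","s4")
E
```

```text
[-0.01  0.1   1.82 -0.    1.21  1.97]
False [0.4355243  0.10755142 0.05354032] [ 0.87595475 -0.41905644  0.70249689]
59.612101717911564 [-0.73857861 -0.05680037  2.35400689] [0.43511037 0.10754584 0.05312296] 6.7
```

View pics/w4.png

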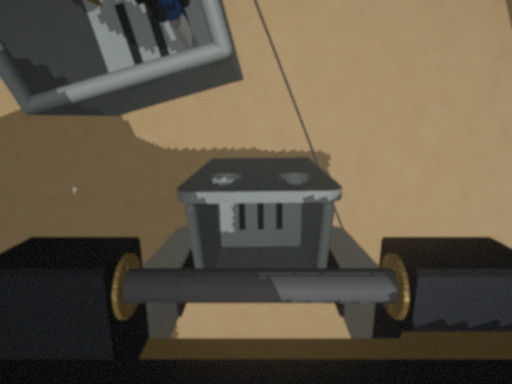

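View pics/s4.png

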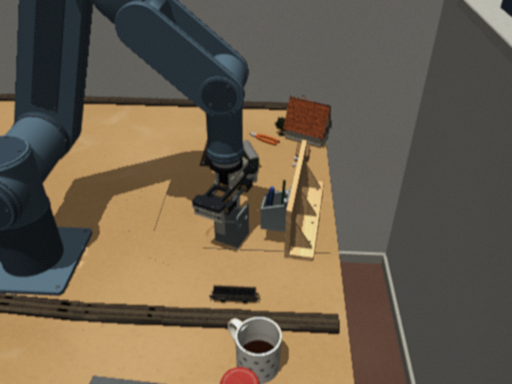

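View pics/w3.png

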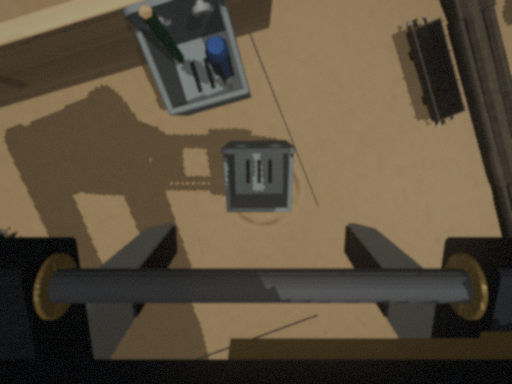

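```bash
python3 - <<'E'
from h import *
im=cv2.imread("pics/w4.png")
cv2.imwrite("pics/w4c.png",cv2.resize(im[145:275,165:355],None,fx=4.2,fy=4.2,interpolation=cv2.INTER_CUBIC))
T=np.eye(4)
for v in (185,188,190,192,199): print(v,onplane("wrist",(260,v),np.array([0,0,-.041]),np.array([0,0,1.]),T).round(4))
for u in (180,340): print(u,onplane("wrist",(u,191),np.array([0,0,-.041]),np.array([0,0,1.]),T).round(4))
E
```

```text
185 [ 0.0001 -0.0427 -0.041 ]
188 [ 0.0001 -0.0416 -0.041 ]
190 [ 0.0001 -0.0409 -0.041 ]
192 [ 0.0001 -0.0402 -0.041 ]
199 [ 0.0001 -0.0378 -0.041 ]
180 [-0.0271 -0.0406 -0.041 ]
340 [ 0.0273 -0.0406 -0.041 ]
```

View pics/w4c.png

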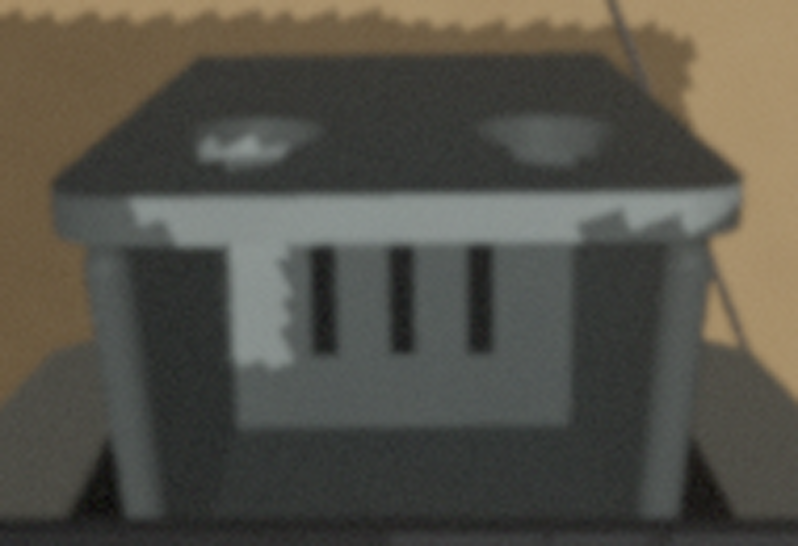

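```bash
cat >> h.py <<'E'
yaw=np.radians(-7.4)
bx=np.array([np.cos(yaw),np.sin(yaw),0]);by=np.array([-bx[1],bx[0],0]);ez=np.array([0,0,1.])
Q=quat(look(np.pi/2,yaw))
S=np.array([.5963,.2539,.1288])          # screw mid on board face (vision)
def tcp(out,dy=0,dz=0): # plate rear face 'out' from board; hole-screw offset dy,dz
    return S-bx*(.0408+out)+by*dy+ez*(dz-.011)
def loc(): # (out,dy,dz) of the present
    d=bot.current_tcp_pos()-tcp(0); return np.array([-d@bx,d@by,d[2]])
def fl():
    f=bot.current_ft_force(); return np.array([f@bx,f@by,f[2]])
E
python3 - <<'E'
from h import *
q=bot.current_ee_rot()
bot.move_l([.435,.1075,.21],q,vel=.15)
p=tcp(.045);p[2]=.21
bot.move_l(p,Q,vel=.15)
bot.move_l(tcp(.045),Q,vel=.12)
bot.dwell(.2)
print(loc().round(4),fl().round(2),bot.current_time(),bot.current_grip_width()*93)
snap("wrist","w5");snap("scene","sc5");snap("side","s5")
E
```

```text
[0.0445 0.0002 0.0009] [ 0.19  0.6  -1.99] 10.4333 59.829787209636095
```

View pics/w5.png

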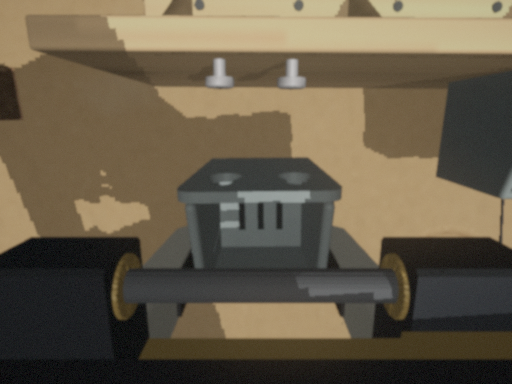

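View pics/sc5.png

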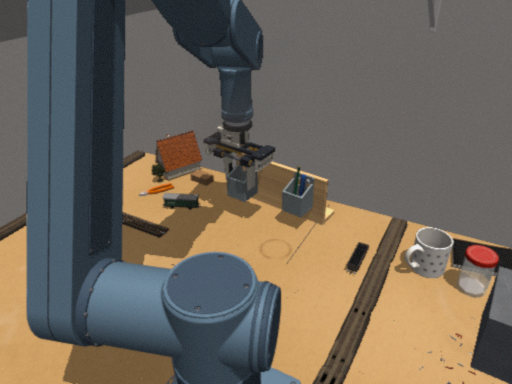

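```bash
python3 - <<'E'
from h import *
im=cv2.imread("pics/w5.png")
cv2.imwrite("pics/w5c.png",cv2.resize(im[10:210,170:350],None,fx=4,fy=3,interpolation=cv2.INTER_CUBIC))
# board front-top edge: strongest row gradient per column
g=cv2.GaussianBlur(cv2.cvtColor(im,cv2.COLOR_BGR2GRAY),(5,5),0).astype(float)
us=np.arange(60,430,5);dv=np.diff(g[35:65],axis=0)
v=35.5+np.argmin(dv,axis=0)[us];k=np.polyfit(us,v,1);print("board edge slope deg",np.degrees(np.arctan(k[0])),k)
us=np.arange(195,330,3);dv=np.diff(g[178:198],axis=0);v=178.5+np.argmax(dv,axis=0)[us];k=np.polyfit(us,v,1);print("plate edge",np.degrees(np.arctan(k[0])),k[0]*260+k[1])
# screws
ms=g[70:90,200:312]
for lo,hi in((200,240),(270,315)):
    s=(g[74:88,lo:hi]>110).sum(0);u=np.arange(lo,hi);print((s*u).sum()/s.sum(),u[s>0].min(),u[s>0].max())
E
```

```text
board edge slope deg 0.5662785360065805 [9.88374676e-03 4.84410292e+01]
plate edge 0.38498560989192354 190.00439174352218
219.3170731707317 200 239
292.37606837606836 270 314
```

View pics/w5c.png

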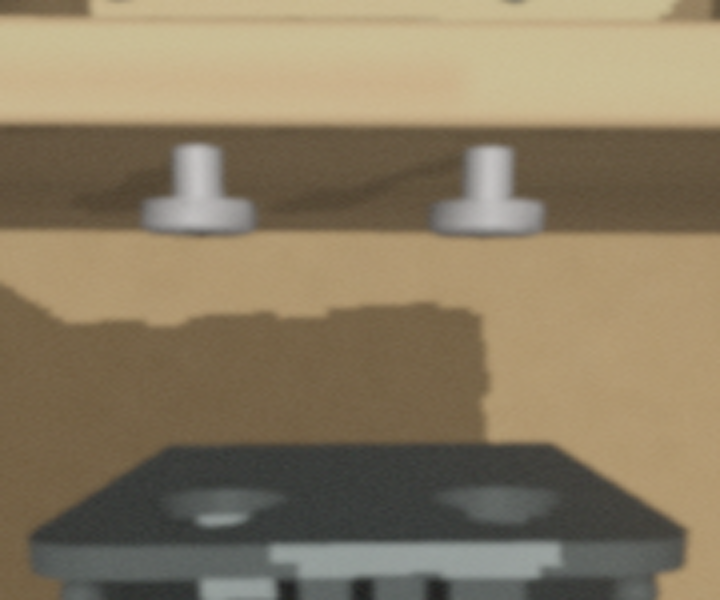

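```bash
python3 - <<'E'
from h import *
T1,T2,T5=[np.load(f"pics/w{i}.npy") for i in(1,2,5)]
f=lambda uv:(190+uv[0]/10,115+uv[1]/10);b=lambda u,v:(140+u/3.6,70+v/3.6)
g=lambda u,v:(170+u/4,10+v/3)
def tri(rs):
    A=np.zeros((3,3));B=np.zeros(3)
    for o,d in rs: P=np.eye(3)-np.outer(d,d);A+=P;B+=P@o
    x=np.linalg.solve(A,B); return x,[np.linalg.norm((np.eye(3)-np.outer(d,d))@(x-o)).round(4) for o,d in rs]
def pr(n,r):
    x,e=r; d=x-S; print(n,x.round(4),"out,dy,z",(-d@bx).round(4),(d@by).round(4),x[2].round(4),e)
# shank root (top line meets board) and head front-bottom point
for nm,a2,a5 in(("rootL",(263,272),(197,146)),("rootR",(542,272),(489,146)),("headfrontL",(257,366),(199,230)),("headfrontR",(540,366),(488,230))):
    pr(nm,tri([ray("wrist",f(a2),T2),ray("wrist",g(*a5),T5)]))
# board front top edge in w5 under z=.142, near screws
p=onz("wrist",(256,48.44+.00988*256),.142,T5);print("board face out by w5",(-(p-S)@bx).round(4))
E
```

```text
rootL [0.6009 0.2699 0.1277] out,dy,z -0.0025 0.0164 0.1277 [np.float64(0.0003), np.float64(0.0003)]
rootR [0.5972 0.2405 0.1275] out,dy,z -0.0026 -0.0132 0.1275 [np.float64(0.0004), np.float64(0.0004)]
headfrontL [0.5906 0.2715 0.1249] out,dy,z 0.0079 0.0167 0.1249 [np.float64(0.0004), np.float64(0.0004)]
headfrontR [0.5867 0.2417 0.1248] out,dy,z 0.0079 -0.0133 0.1248 [np.float64(0.0002), np.float64(0.0002)]
board face out by w5 -0.0027
```

```bash
sed -i 's/^S=.*/S=np.array([.5963,.2539,.125])+.0026*bx+.0017*by/' h.py
python3 - <<'E'
from h import *
bot.move_l(tcp(.016),Q,vel=.08); bot.dwell(.2)
print(loc().round(4),fl().round(2))
c=bot.move_l(tcp(-.004),Q,vel=.02,contact_N=4)
print(c,loc().round(4),fl().round(2),bot.current_wrist_torque().round(2),bot.current_time())
snap("wrist","w6")
E
```

```text
[0.0164 0.     0.    ] [ 0.02  0.82 -1.2 ]
True [ 0.0006 -0.0002 -0.0009] [ 0.14 -0.42 -1.65] [ 0.11  0.02 -0.  ] 12.1083
```

View pics/w6.png

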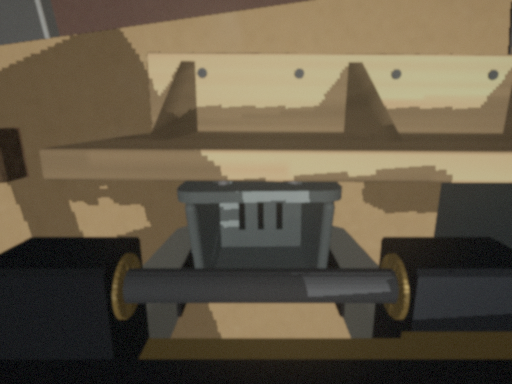

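```bash
python3 - <<'E'
from h import *
im=cv2.imread("pics/w6.png")
cv2.imwrite("pics/w6c.png",cv2.resize(im[165:265,170:350],None,fx=4.4,fy=6,interpolation=cv2.INTER_CUBIC))
E
```

```text
(no output)
```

View pics/w6c.png

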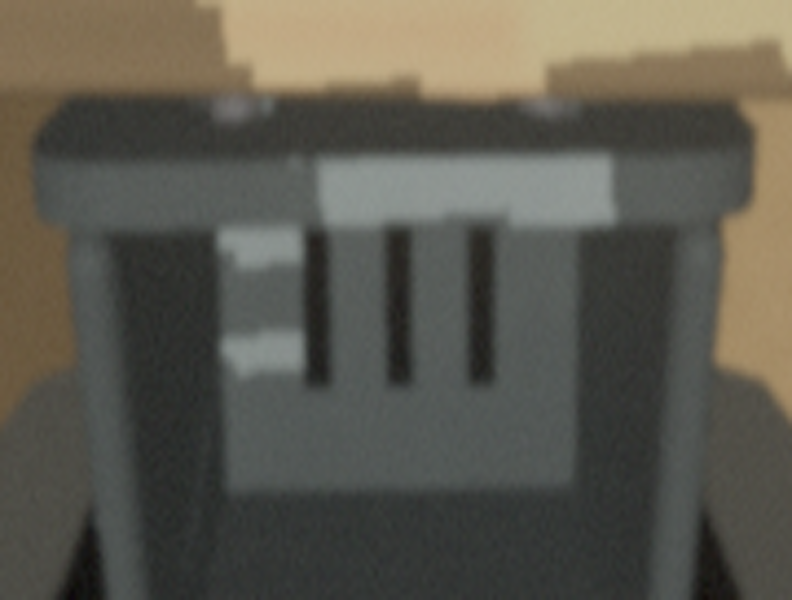

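```bash
python3 - <<'E'
from h import *
bot.dwell(.3)
l=loc();print(l.round(4),fl().round(2))
c=bot.move_l(tcp(.0012,l[1],l[2]-.019),Q,vel=.025,contact_N=7)
print(c,loc().round(4),fl().round(2),bot.current_wrist_torque().round(2),bot.current_time())
bot.dwell(.2);print(loc().round(4),fl().round(2))
snap("wrist","w7");snap("scene","sc7");snap("side","s7")
E
```

```text
[ 0.0012 -0.0003 -0.0015] [ 0.16  0.02 -0.33]
True [ 0.0008 -0.0001 -0.0171] [-0.6  -0.5   3.37] [ 0.07 -0.05  0.11] 13.0833
[ 0.0008 -0.0001 -0.0171] [-0.22  0.68  5.11]
```

View pics/w7.png

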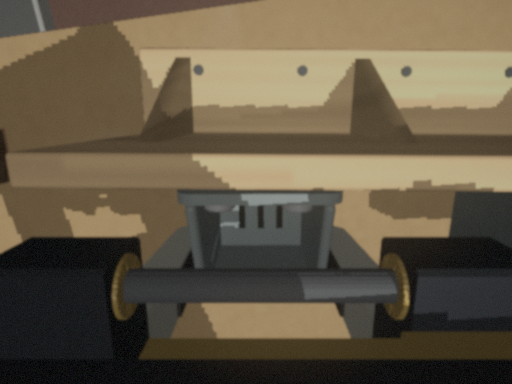

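View pics/sc7.png

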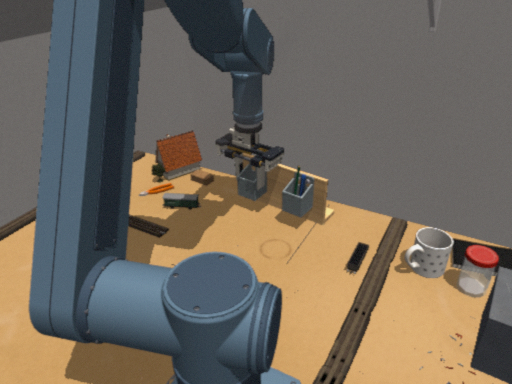

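Contact came after about 16 mm of slide, and both heads now show in front of the plate at (220,205) and (298,205) in the wrist view. I'll release, retreat upward and check.

```bash
python3 - <<'E'
from h import *
bot.gripper_to(1.0);bot.dwell(.3)
print(fl().round(2),bot.current_grip_width())
p=bot.current_tcp_pos()
bot.move_l(p+ez*.13,Q,vel=.1,contact_N=5)
print(bot.current_tcp_pos(),fl().round(2))
bot.move_to([.3,.17,.3],quat(look(np.radians(45))));bot.dwell(.2)
bot.move_l([.43,.245,.24],quat(look(np.radians(45),np.radians(-7.27))),vel=.2)
im,T=snap("wrist","w8");print(bot.current_time())
cv2.imwrite("pics/w8c.png",cv2.resize(im[110:240,160:290],None,fx=4.5,fy=4.5,interpolation=cv2.INTER_CUBIC))
im,_=snap("scene","sc8");im,_=snap("side","s8")
E
```

```text
[0.06 0.63 0.08] 1.0012588459171459
[0.55667494 0.26012863 0.2252808 ] [ 0.49 -0.17 -0.43]
18.2167
```

View pics/w8.png

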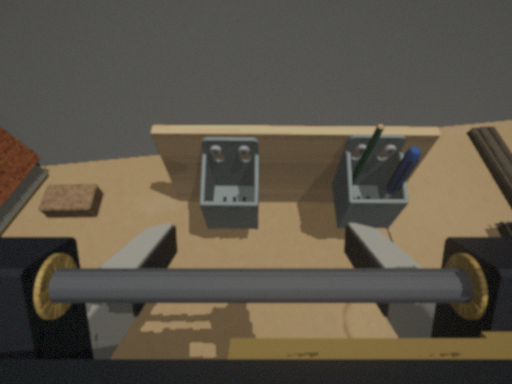

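View pics/w8c.png

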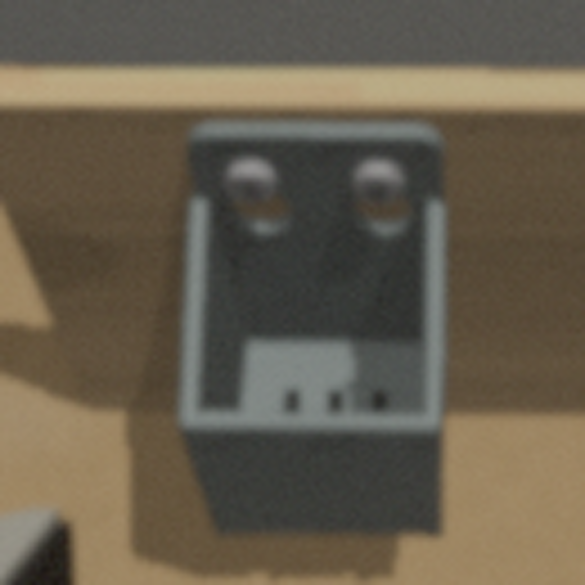

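View pics/s8.png

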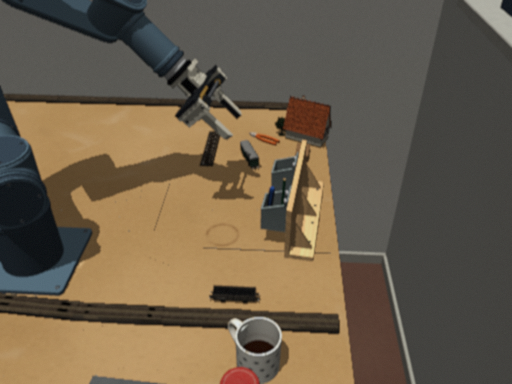

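```bash
python3 - <<'E'
from h import *
im=cv2.imread("pics/w8.png")
a=cv2.resize(im[125:185,190:270],None,fx=5,fy=5,interpolation=cv2.INTER_CUBIC);b=cv2.resize(im[125:185,335:415],None,fx=5,fy=5,interpolation=cv2.INTER_CUBIC)
cv2.imwrite("pics/w8d.png",np.hstack([a,b]))
E
```

```text
(no output)
```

View pics/w8d.png

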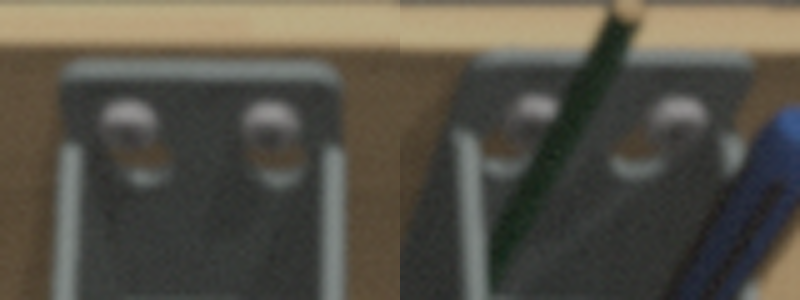

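The new pocket's heads sit the same distance below the plate top as on the reference pocket (47 rows against 49 in the 5x zoom, about 0.4 mm). The plate is level, and van, wagon and block look unmoved. I'm handing in.

```bash
python3 - <<'E'
from h import *
bot.dwell(.5);print(fl().round(2),bot.current_time());bot.finish_job()
E
```

```text
[ 0.51 -1.05  0.14] 18.8167
the job is handed in; nothing more can be done
```

The pocket is hanging on the free pair of screws and the job is handed in, at 18.8 s of the 72 s allowed; `finish_job` gives no verdict.

- **Finding the screws:** I located the pocket, board and screws in the wrist-camera views. Combining two views moved my estimate of the board face 2.6 mm further back and the screws 3.8 mm lower, to about 125 mm high. I also moved the target 1.7 mm to the left.
- **Hanging it:** I gripped the side walls with 30 N and brought the plate in under a 4 N contact stop. It stopped at about 0.6 mm from where I put the board face, well past the head fronts, so both heads were through the holes on the first try. Sliding down under a 7 N contact stop, it met the slot ends after about 16 mm.
- **Forces:** No wrist reading I printed during the insertion and slide was above about 5 N. Those were single readings after each stop, so I did not record the peak contact force directly.
- **Last checks after release:**
  - The last wrist picture shows both heads in front of the plate and the plate level.
  - The heads sit within about 0.5 mm of the same place as on the pocket that already hung there.
  - The van, wagon and block look where they were, judged by eye and not measured.
  - The gripper is clear of everything.

No check failed.

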